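# Slide the long plate out over the end of the ledge

## Robot

A 6-joint arm with a two-finger parallel gripper is mounted at the origin on a cart in front of the work surface, level with it; the furniture and walls round the work are solid. World frame = base frame: x ahead of the robot, y to its left, z up, the work surface at z = 0. Lengths are in m, angles in degrees, forces in N, time in s.
With the tool pointing down it reaches from about 0.25 to 0.725 m from the base axis. Payload 9.7 kg.
Tool frame: the origin (TCP) lies at the centre of the arm's flange, where the gripper is bolted on; the fingertips stand bot.tips_ahead ahead of it and the grasp point (between the pads) lies 155 mm ahead of it (bot.tips_ahead is the distance from the TCP to the fingertips, in m); z points along the fingers, y is the line along which they close (so a half turn about z gives the same grasp; the last joint's range is limited). The gripper opens to 85 mm and grips with 20 to 120 N. Pads are 22 mm wide; open, the fingers measure 114 mm over their backs; the gripper's body (76 mm by 85 mm) begins 54 mm behind the grasp point. The pads swing forward as they close: fully open they stand 13 mm farther back than shut.
Start: joints at [66.062, 4.979, 10.078, 95.1, 0, 90], TCP at [0.223, 0.503, 0.405] pointing down, gripper open.
Joint ranges: [-179.16, 179.16], [-48.56, 103.87], [-65.8, 70.77], [-126.05, 130.52], [-82.76, 87.17], [-180, 180]. Speed limits (degrees/s): [127.2, 127.2, 147.25, 180, 180, 180].

## Interface

Orientations are given as [roll, pitch, yaw] about the fixed x, y, z axes, in that order (R = Rz(yaw) Ry(pitch) Rx(roll)).
In Python, from workcell import bot gives the robot as it stands.
- The arm moves only by the tool drive_tool, never from a script. Its argument "plan" is a list of rows, each an object of numbers: "dx", "dy", "dz": the shift along the tool's x, y, z in m; "roll": the turn about the tool's z in rad; "hand": the finger opening in m, from 0 to 0.0854. In form: [{"dx": .., "dy": .., "dz": .., "roll": .., "hand": ..}, ...]. A call has 1 to 20 rows; each row is the pose to reach, as a shift and turn from the pose commanded when the call began, along the tool's axes at that moment; what a row does not reach only later rows make up. A row lasts 1/12 s, in which the tool goes at most 41.7 mm and 7.16 degrees, less where a joint would pass 70% of its speed; a pose out of reach is approached as far as the arm can. A call with a gripper value outside its range is refused whole. The fingers move at their own pace and stop on an object; "force" is the grip in N (left out, the last holds). Time passes only in rows, so rows that repeat a pose let the fingers close. It gives the time, the measured TCP pose, the force and the opening at its end, in the units of the state.
- bot.get_obs(): the state, without advancing time (a new reading comes with each control period).
- bot.camera(name): name is "side" or "top"; returns a dict with "frame" (480x640x3 uint8, red, green, blue), "z_map" (480x640 float32, m along the optical axis (not along the pixel's ray), 0 where there is no reading), "mtx" (3x3 intrinsics, pixels), "R" (3x3) and "t" (3): a world point X has camera coordinates R X + t. Camera axes: x right, y down, z forward; pixel columns grow to the right and rows downward; lengths in m; the calibration is good to about 2 mm. A picture is of the moment at which its call begins.
- bot.job_done(): hands the job in, once; it reports no verdict.
The state is a dict: "time": time; "q": joint angles; "qd": joint speeds; "joint_efforts": joint torques, N m; "ee_pos": TCP position; "tcp_rot": TCP orientation; "wrist_force": force on the tool from outside, world axes, zero at the start; "torque": the same for the moment, N m; "opening": finger opening in m.
Only numpy, scipy, OpenCV 4.12 (cv2) and the standard library are available. Lean on these libraries where they do the work, as an engineer would, in place of code of your own. Each camera call takes 0.05 s, during which the arm holds its last target. There are 200 camera calls.

## Task

Two bare metal plates lie on the raised wooden ledge; the longer one, with a hole in each corner, is to be offered up so its end can be deburred. With the fingertips push it, never lifting it, back against the fence so that it lies flat and square along it, and along the ledge until its outer end sticks out about 4 cm past the end of the ledge it is nearest to. Leave the shorter plate and everything else where they are.

Things in the scene. Friction and masses are not known exactly. Their poses are not given: they have to be found in the camera images.
- ledge: Fixed ledge: plywood board 150 mm (x) by 460 mm (y), top 50 mm above the table, on two steel feet. Origin: centre of its underside, on the table. x points across it, away from the robot; y along it, roughly to the robot's left; z up. Aluminium fence along the whole far side: inner face at x = +67 mm, top 12 mm above the board. Near side and ends (y = +-230 mm) are open. Turned up to 11 degrees.
- long_plate: Plate to push: loose flat metal, 90 (x) x 140 (y) x 6 mm thick, 0.2 kg, a 12 mm hole in each corner. Origin: centre of underside. Starts flat on the left or right half of the board, not overhanging, 10 to 25 mm off the fence, up to 7 degrees askew, long side along the ledge. At least 65 mm of free board lies between it and the other plate.
- short_plate: The other plate, to be left alone: loose flat metal plate without holes, 90 mm (its x) by 100 mm (its y) by 6 mm thick, on the other half of the ledge. Origin: centre of the underside.
- grease_tin: Bystander: flat round tin 66 mm across, 36 mm high, on the table beyond the left end of the ledge. Origin: centre of the underside.
- terminal_block: Bystander: black terminal block 36 x 85 mm, 48 mm high, on the table beyond the right end of the ledge. Origin: centre of the underside.
- spanner: Bystander: spanner 158 mm long (its y), 8 mm high, lying on the table behind the fence. Origin: centre of the underside.
- oil_bottle: Bystander: white bottle with red cap, 44 mm across, 120 mm high, on the table behind the fence. Origin: centre of the underside.
- red_tin: Bystander: tall round red tin 56 mm across, 72 mm high, on the table behind the fence. Origin: centre of the underside.
Mind the look-alikes: they are no part of the job. What is shaped like the long_plate but black is not meant.

How it is judged:
By the outcome, as a careful person would: the job done as asked, in the order asked, and still so for the second after the job is handed in, with the robot touching nothing.
It also fails if it takes over 64 s, if anything falls off the work surface, if the arm or the gripper's body presses on something with over 40 N, if the wrist force passes 120 N, or if a joint passes its speed limit or range.

## Working session

There is one attempt and no reset: what is moved stays moved. The work goes in short steps, Python scripts to look and compute and a tool call to move; the robot and the scene stay as the last step left them, time stands still between calls to the robot, and variables do not carry over. Pictures are saved under pics/ and viewed, on a budget of 10 in all, crops included, one or two more only if the job needs it, and the job is handed in when it is done.

Besides the shell and the picture viewer there is one more tool, called by a JSON object that holds its "fn" and its "kwargs", one argument or row to a line. drive_tool: Moves the arm, as the interface text tells. Its arguments: {"type":"object","properties":{"plan":{"type":"array","items":{"type":"object","properties":{"dx":{"type":"number"},"dy":{"type":"number"},"dz":{"type":"number"},"roll":{"type":"number"},"hand":{"type":"number"}}}},"force":{"type":"number"}},"required":["plan"]}

```bash
mkdir -p pics; ls
python3 - <<'E'
from workcell import bot
import cv2,numpy as np
o=bot.get_obs();print(o,bot.tips_ahead)
for n in("top","side"):
    c=bot.camera(n);cv2.imwrite(f"pics/{n}0.png",c["frame"][...,::-1]);print(n,c["mtx"].tolist(),c["R"].round(3).tolist(),c["t"].round(3).tolist())
    np.savez(f"{n}0.npz",**c)
E
```

```text
pics
{'time': 0.0, 'q': array([ 6.60639471e+01,  5.01002019e+00,  1.00363335e+01,  9.50994423e+01,
       -1.51734525e-04,  9.00013321e+01]), 'qd': array([ 0.01468205, -0.00203687,  0.0224665 , -0.0697251 ,  0.03235694,
       -0.13076999]), 'joint_efforts': array([ 4.30839577e-05, -5.20386028e+01,  4.64803648e+01,  1.65261637e-02,
       -5.36830646e-05,  1.87773270e-05]), 'ee_pos': array([0.22314566, 0.50270185, 0.40401012]), 'tcp_rot': array([-1.79926871e+02,  1.53434658e-04,  1.56062615e+02]), 'wrist_force': array([-0.12657597, -0.17635068, -0.54602755]), 'torque': array([ 0.01064934, -0.05029592,  0.00214056]), 'opening': 0.08539435481201661} 0.1734
top [[534.94618530433, 0.0, 317.05794914508425], [0.0, 534.94618530433, 245.97428266953682], [0.0, 0.0, 1.0]] [[-0.003, -1.0, 0.008], [-0.992, 0.002, -0.123], [0.123, -0.008, -0.992]] [-0.013, 0.566, 1.282]
side [[442.1691122394272, 0.0, 323.7197207611091], [0.0, 442.1691122394272, 242.6132529960684], [0.0, 0.0, 1.0]] [[0.949, -0.316, -0.008], [-0.221, -0.643, -0.734], [0.227, 0.698, -0.679]] [-0.56, 0.151, 0.908]
```

View pics/top0.png

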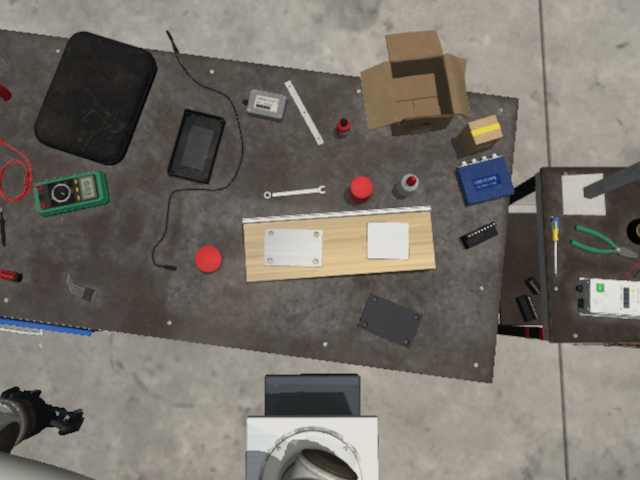

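View pics/side0.png

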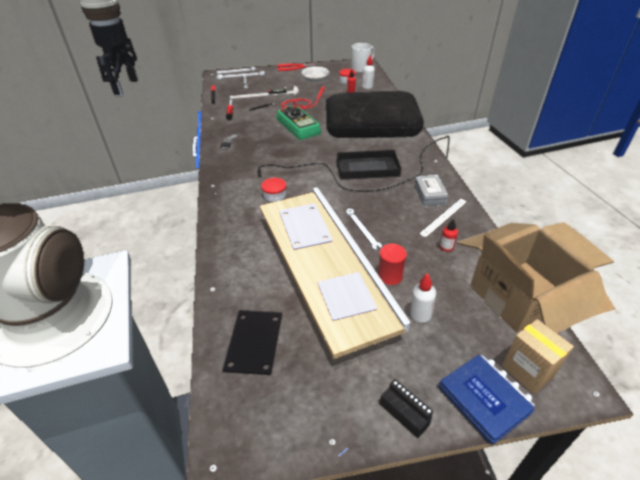

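Seen in the top view: the bare plate with corner holes is at (293,247), a bare plate without holes at (388,240) and a black holed plate on the table at (390,320). The first one fits; it sits on the left half, so it goes to the left end. I'll confirm with a crop.

Run:
```python
import cv2
i=cv2.imread("pics/top0.png")[195:290,180:445]
cv2.imwrite("pics/crop0.png",cv2.resize(i,None,fx=3,fy=3,interpolation=cv2.INTER_CUBIC))
i=cv2.imread("pics/top0.png")[200:290,235:340]
cv2.imwrite("pics/crop1.png",cv2.resize(i,None,fx=6,fy=6,interpolation=cv2.INTER_CUBIC))
```

```text
(no output)
```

View pics/crop0.png

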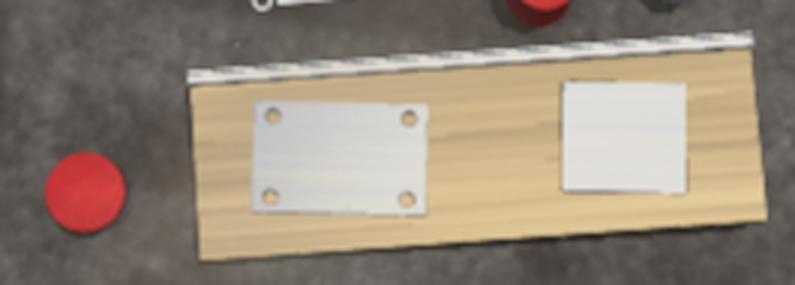

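View pics/crop1.png

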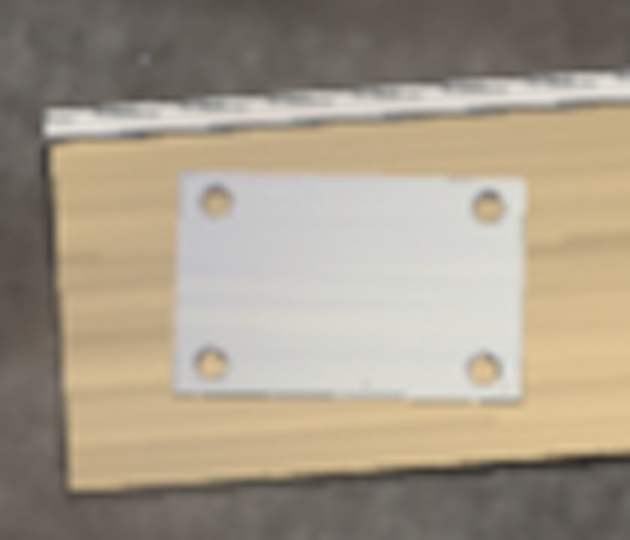

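The crop confirms it: four holes in the left plate, corners at crop pixels (180,172), (526,178), (523,402) and (173,392). The right plate is plain. I'll turn these into positions next.

```bash
cat > h.py <<'E'
import numpy as np,cv2
def world(c,uv,z):
    R,t=c["R"],c["t"];C=-R.T@t
    d=(R.T@np.linalg.inv(c["mtx"])@np.c_[np.array(uv,float),np.ones(len(uv))].T).T
    return C+d*((z-C[2])/d[:,2])[:,None]
LED=None
E
python3 - <<'E'
from h import *
c=np.load("top0.npz");print("cam",-c["R"].T@c["t"])
n=world(c,[(246.3,282.0),(435.7,267.7)],.05);L,Rr=n
print(n,np.linalg.norm(L-Rr))
y=(L-Rr)[:2];a=np.degrees(np.arctan2(-y[0],y[1]));print("yaw",a)
ey=y/np.linalg.norm(y);ex=np.array([ey[1],-ey[0]])
o=(L+Rr)[:2]/2+.075*ex;print("origin",o,"ex",ex,"ey",ey)
f=lambda P:np.c_[(P[:,:2]-o)@ex,(P[:,:2]-o)@ey].round(4)
cr=lambda l:[(235+u/6,200+v/6) for u,v in l]
p=world(c,cr([(180,172),(526,178),(523,402),(173,392)]),.056)
print("plate world",p.round(4));print("plate ledge",f(p).tolist())
print("holes",f(world(c,cr([(217,201),(488,207),(484,369),(211,364)]),.056)).tolist())
print("fence inner base",f(world(c,[(243.3,223.3),(430.3,212.3)],.05)).tolist())
s=world(c,[(180+u/3,195+v/3) for u,v in[(562,81),(686,84),(686,193),(563,191)]],.056);print("short",f(s).tolist())
print("tin",world(c,[(208,259)],.036))
# depth check
z=c["z_map"];print(z[270,300],z[247,293])
for u,v in[(340,262),(293,247)]:
    X=c["R"].T@(np.linalg.inv(c["mtx"])@[u,v,1]*z[v,u]-c["t"]);print(X)
E
```

```text
cam [ 0.40325381 -0.00359651  1.34226743]
[[ 0.47671856  0.15637741  0.05      ]
 [ 0.51027507 -0.30226292  0.05      ]] 0.45986627560101406
yaw 4.18460095755556
origin [ 0.56829688 -0.06747   ] ex [0.99733412 0.07297015] ey [-0.07297015  0.99733412]
plate world [[ 0.6058  0.112   0.056 ]
 [ 0.6031 -0.0282  0.056 ]
 [ 0.5121 -0.0266  0.056 ]
 [ 0.5164  0.114   0.056 ]]
plate ledge [[0.0505, 0.1762], [0.0376, 0.0366], [-0.0531, 0.0448], [-0.0385, 0.1847]]
holes [[0.0376, 0.162], [0.0269, 0.0529], [-0.0386, 0.0594], [-0.0284, 0.1688]]
fence inner base [[0.0687, 0.2287], [0.0619, -0.2308]]
short [[0.0483, -0.0735], [0.0384, -0.1739], [-0.0503, -0.1653], [-0.0412, -0.0664]]
tin [[0.53404094 0.25257496 0.036     ]]
1.2913226 1.2955847
[ 0.52460119 -0.07003994  0.0505989 ]
[0.56082304 0.04380375 0.05585152]
```

{"fn": "drive_tool", "kwargs": {
  "plan": [
    {"dx":-0.424,"dy":-0.316,"dz":0.1,"roll":-0.491,"hand":0.085},
    {"dx":-0.424,"dy":-0.316,"dz":0.1,"roll":-0.491},
    {"dx":-0.424,"dy":-0.316,"dz":0.1,"roll":-0.491},
    {"dx":-0.424,"dy":-0.316,"dz":0.1,"roll":-0.491},
    {"dx":-0.424,"dy":-0.316,"dz":0.1,"roll":-0.491},
    {"dx":-0.424,"dy":-0.316,"dz":0.1,"roll":-0.491},
    {"dx":-0.424,"dy":-0.316,"dz":0.1,"roll":-0.491},
    {"dx":-0.424,"dy":-0.316,"dz":0.1,"roll":-0.491},
    {"dx":-0.424,"dy":-0.316,"dz":0.1,"roll":-0.491},
    {"dx":-0.424,"dy":-0.316,"dz":0.1,"roll":-0.491},
    {"dx":-0.424,"dy":-0.316,"dz":0.1,"roll":-0.491},
    {"dx":-0.424,"dy":-0.316,"dz":0.1,"roll":-0.491},
    {"dx":-0.424,"dy":-0.316,"dz":0.1,"roll":-0.491},
    {"dx":-0.424,"dy":-0.316,"dz":0.1,"roll":-0.491},
    {"dx":-0.424,"dy":-0.316,"dz":0.1,"roll":-0.491},
    {"dx":-0.424,"dy":-0.316,"dz":0.1,"roll":-0.491},
    {"dx":-0.424,"dy":-0.316,"dz":0.1,"roll":-0.491},
    {"dx":-0.424,"dy":-0.316,"dz":0.1,"roll":-0.491}
  ]
}}

```text
invalid input at $.plan[1]: expected keys dx, dy, dz, roll, hand
```

{"fn": "drive_tool", "kwargs": {
  "plan": [
    {"dx":-0.424,"dy":-0.316,"dz":0.1,"roll":-0.491,"hand":0.085},
    {"dx":-0.424,"dy":-0.316,"dz":0.1,"roll":-0.491,"hand":0.085},
    {"dx":-0.424,"dy":-0.316,"dz":0.1,"roll":-0.491,"hand":0.085},
    {"dx":-0.424,"dy":-0.316,"dz":0.1,"roll":-0.491,"hand":0.085},
    {"dx":-0.424,"dy":-0.316,"dz":0.1,"roll":-0.491,"hand":0.085},
    {"dx":-0.424,"dy":-0.316,"dz":0.1,"roll":-0.491,"hand":0.085},
    {"dx":-0.424,"dy":-0.316,"dz":0.1,"roll":-0.491,"hand":0.085},
    {"dx":-0.424,"dy":-0.316,"dz":0.1,"roll":-0.491,"hand":0.085},
    {"dx":-0.424,"dy":-0.316,"dz":0.1,"roll":-0.491,"hand":0.085},
    {"dx":-0.424,"dy":-0.316,"dz":0.1,"roll":-0.491,"hand":0.085},
    {"dx":-0.424,"dy":-0.316,"dz":0.1,"roll":-0.491,"hand":0.085},
    {"dx":-0.424,"dy":-0.316,"dz":0.1,"roll":-0.491,"hand":0.085},
    {"dx":-0.424,"dy":-0.316,"dz":0.1,"roll":-0.491,"hand":0.085},
    {"dx":-0.424,"dy":-0.316,"dz":0.1,"roll":-0.491,"hand":0.085},
    {"dx":-0.424,"dy":-0.316,"dz":0.1,"roll":-0.491,"hand":0.085},
    {"dx":-0.424,"dy":-0.316,"dz":0.1,"roll":-0.491,"hand":0.085},
    {"dx":-0.424,"dy":-0.316,"dz":0.1,"roll":-0.491,"hand":0.085},
    {"dx":-0.424,"dy":-0.316,"dz":0.1,"roll":-0.491,"hand":0.085}
  ]
}}

```text
time: 1.6
ee_pos: [0.4821, 0.043, 0.3051]
tcp_rot: [180.0, 0.0, -175.7]
wrist_force: [1.1, 0.1, 0.2]
opening: 0.0851
```

Run:
```python
from workcell import bot
import cv2,numpy as np
o=bot.get_obs();print(o["time"],o["q"].round(2),o["ee_pos"],o["tcp_rot"],o["wrist_force"],o["opening"],bot.tips_ahead)
c=bot.camera("side");cv2.imwrite("pics/side1.png",cv2.resize(c["frame"][150:370,200:440,::-1],None,fx=2.7,fy=2.7,interpolation=cv2.INTER_CUBIC))
```

```text
1.6 [ 5.100e+00 -4.900e+00 -1.082e+01  8.405e+01  1.000e-02  8.000e-01] [0.48206958 0.04302775 0.3050714 ] [ 1.79989695e+02  2.59512679e-02 -1.75699106e+02] [1.05830387 0.08544165 0.2185091 ] 0.08510799256213741 0.1734
```

View pics/side1.png

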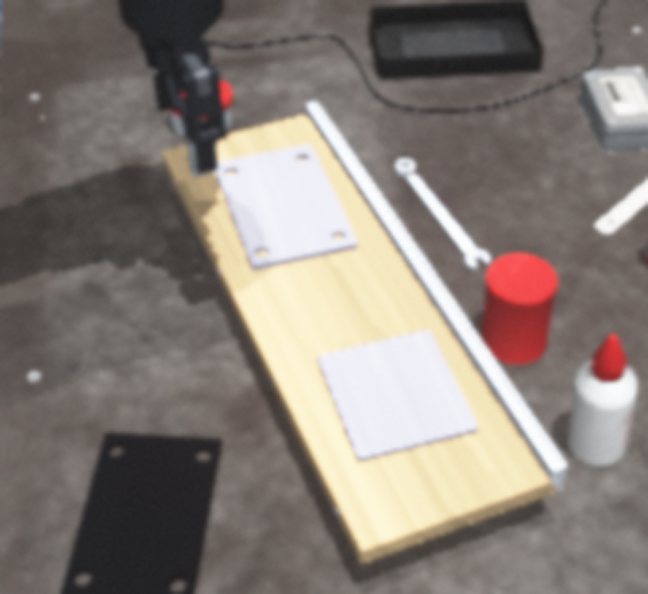

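The fingers hover on the near side of the plate, clear of it, and the scene is unchanged. Next I lower them and feel for the board to get the true tip height.

{"fn": "drive_tool", "kwargs": {
  "plan": [
    {"dx":0,"dy":0,"dz":0.03,"roll":0,"hand":0.085},
    {"dx":0,"dy":0,"dz":0.055,"roll":0,"hand":0.085},
    {"dx":0,"dy":0,"dz":0.07,"roll":0,"hand":0.085},
    {"dx":0,"dy":0,"dz":0.075,"roll":0,"hand":0.085},
    {"dx":0,"dy":0,"dz":0.077,"roll":0,"hand":0.085},
    {"dx":0,"dy":0,"dz":0.079,"roll":0,"hand":0.085},
    {"dx":0,"dy":0,"dz":0.079,"roll":0,"hand":0.085},
    {"dx":0,"dy":0,"dz":0.079,"roll":0,"hand":0.085}
  ]
}}

```text
time: 2.32
ee_pos: [0.4828, 0.042, 0.2268]
tcp_rot: [-180.0, 0.1, -175.8]
wrist_force: [-0.4, -0.3, 0.4]
opening: 0.0848
```

{"fn": "drive_tool", "kwargs": {
  "plan": [
    {"dx":0,"dy":0,"dz":0.001,"roll":0,"hand":0.085},
    {"dx":0,"dy":0,"dz":0.002,"roll":0,"hand":0.085},
    {"dx":0,"dy":0,"dz":0.003,"roll":0,"hand":0.085},
    {"dx":0,"dy":0,"dz":0.003,"roll":0,"hand":0.085}
  ]
}}

```text
time: 2.65
ee_pos: [0.4825, 0.0418, 0.2226]
tcp_rot: [-180.0, -0.0, -175.8]
wrist_force: [0.5, -0.3, 0.0]
opening: 0.0848
```

{"fn": "drive_tool", "kwargs": {
  "plan": [
    {"dx":0,"dy":0,"dz":0.001,"roll":0,"hand":0.085},
    {"dx":0,"dy":0,"dz":0.0015,"roll":0,"hand":0.085},
    {"dx":0,"dy":0,"dz":0.0015,"roll":0,"hand":0.085}
  ]
}}

```text
time: 2.9
ee_pos: [0.4824, 0.0418, 0.221]
tcp_rot: [180.0, -0.0, -175.8]
wrist_force: [0.6, -0.4, 0.7]
opening: 0.0845
```

{"fn": "drive_tool", "kwargs": {
  "plan": [
    {"dx":0,"dy":0,"dz":0.002,"roll":0,"hand":0.085},
    {"dx":0,"dy":0,"dz":0.004,"roll":0,"hand":0.085},
    {"dx":0,"dy":0,"dz":0.006,"roll":0,"hand":0.085},
    {"dx":0,"dy":0,"dz":0.007,"roll":0,"hand":0.085},
    {"dx":0,"dy":0,"dz":0.007,"roll":0,"hand":0.085}
  ]
}}

```text
time: 3.32
ee_pos: [0.4824, 0.0418, 0.2138]
tcp_rot: [180.0, -0.0, -175.8]
wrist_force: [0.2, -0.1, -0.5]
opening: 0.0851
```

{"fn": "drive_tool", "kwargs": {
  "plan": [
    {"dx":0,"dy":0,"dz":0.001,"roll":0,"hand":0.085},
    {"dx":0,"dy":0,"dz":0.002,"roll":0,"hand":0.085},
    {"dx":0,"dy":0,"dz":0.002,"roll":0,"hand":0.085}
  ]
}}

```text
time: 3.57
ee_pos: [0.4824, 0.0418, 0.212]
tcp_rot: [-180.0, -0.0, -175.8]
wrist_force: [-0.2, -0.4, -0.1]
opening: 0.0853
```

{"fn": "drive_tool", "kwargs": {
  "plan": [
    {"dx":0,"dy":0,"dz":0.001,"roll":0,"hand":0.085},
    {"dx":0,"dy":0,"dz":0.0015,"roll":0,"hand":0.085},
    {"dx":0,"dy":0,"dz":0.0015,"roll":0,"hand":0.085}
  ]
}}

```text
time: 3.82
ee_pos: [0.4824, 0.0418, 0.2106]
tcp_rot: [-180.0, -0.0, -175.8]
wrist_force: [-0.7, 0.0, 0.5]
opening: 0.0848
```

{"fn": "drive_tool", "kwargs": {
  "plan": [
    {"dx":0,"dy":0,"dz":0.0007,"roll":0,"hand":0.085},
    {"dx":0,"dy":0,"dz":0.001,"roll":0,"hand":0.085},
    {"dx":0,"dy":0,"dz":0.001,"roll":0,"hand":0.085}
  ]
}}

```text
time: 4.07
ee_pos: [0.4825, 0.0418, 0.2104]
tcp_rot: [-180.0, 0.0, -175.8]
wrist_force: [-2.6, -0.4, 5.6]
opening: 0.0851
```

Run:
```python
from workcell import bot
import cv2,numpy as np
o=bot.get_obs();print(o["time"],o["ee_pos"],o["wrist_force"],o["opening"])
c=bot.camera("side");cv2.imwrite("pics/side2.png",cv2.resize(c["frame"][170:270,240:360,::-1],None,fx=6,fy=6,interpolation=cv2.INTER_CUBIC))
```

```text
4.0667 [0.48246435 0.04184305 0.21035516] [-2.56804859 -0.41524749  5.57831583] 0.08506307083615965
```

View pics/side2.png

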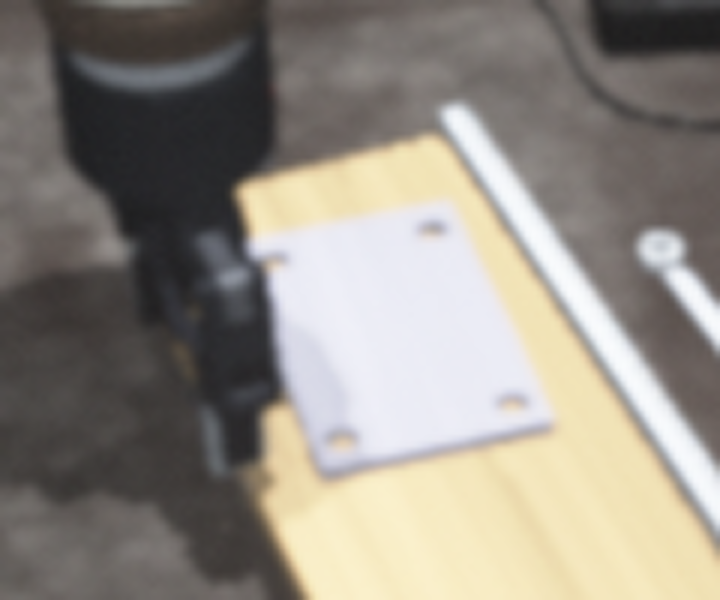

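Contact came at TCP z 0.2104, so with the hand open the tips are 160 mm ahead. I'll raise about 2.5 mm and push the plate to the fence with both fingertips.

{"fn": "drive_tool", "kwargs": {
  "plan": [
    {"dx":0,"dy":0,"dz":-0.0025,"roll":0,"hand":0.085},
    {"dx":-0.003,"dy":0,"dz":-0.0025,"roll":0,"hand":0.085},
    {"dx":-0.006,"dy":0,"dz":-0.0025,"roll":0,"hand":0.085},
    {"dx":-0.009,"dy":0,"dz":-0.0025,"roll":0,"hand":0.085},
    {"dx":-0.011,"dy":0,"dz":-0.0025,"roll":0,"hand":0.085},
    {"dx":-0.013,"dy":0,"dz":-0.0025,"roll":0,"hand":0.085},
    {"dx":-0.015,"dy":0,"dz":-0.0025,"roll":0,"hand":0.085},
    {"dx":-0.017,"dy":0,"dz":-0.0025,"roll":0,"hand":0.085},
    {"dx":-0.019,"dy":0,"dz":-0.0025,"roll":0,"hand":0.085},
    {"dx":-0.021,"dy":0,"dz":-0.0025,"roll":0,"hand":0.085},
    {"dx":-0.023,"dy":0,"dz":-0.0025,"roll":0,"hand":0.085},
    {"dx":-0.025,"dy":0,"dz":-0.0025,"roll":0,"hand":0.085},
    {"dx":-0.027,"dy":0,"dz":-0.0025,"roll":0,"hand":0.085},
    {"dx":-0.029,"dy":0,"dz":-0.0025,"roll":0,"hand":0.085},
    {"dx":-0.031,"dy":0,"dz":-0.0025,"roll":0,"hand":0.085},
    {"dx":-0.033,"dy":0,"dz":-0.0025,"roll":0,"hand":0.085},
    {"dx":-0.035,"dy":0,"dz":-0.0025,"roll":0,"hand":0.085},
    {"dx":-0.036,"dy":0,"dz":-0.0025,"roll":0,"hand":0.085},
    {"dx":-0.037,"dy":0,"dz":-0.0025,"roll":0,"hand":0.085},
    {"dx":-0.037,"dy":0,"dz":-0.0025,"roll":0,"hand":0.085}
  ]
}}

```text
time: 5.78
ee_pos: [0.5196, 0.0446, 0.2122]
tcp_rot: [180.0, 0.0, -175.8]
wrist_force: [-1.0, 0.8, -0.6]
opening: 0.085
```

{"fn": "drive_tool", "kwargs": {
  "plan": [
    {"dx":-0.001,"dy":0,"dz":0,"roll":0,"hand":0.085},
    {"dx":-0.002,"dy":0,"dz":0,"roll":0,"hand":0.085},
    {"dx":-0.003,"dy":0,"dz":0,"roll":0,"hand":0.085},
    {"dx":-0.004,"dy":0,"dz":0,"roll":0,"hand":0.085},
    {"dx":-0.004,"dy":0,"dz":0,"roll":0,"hand":0.085}
  ]
}}

```text
time: 6.2
ee_pos: [0.5235, 0.0449, 0.2122]
tcp_rot: [-180.0, 0.0, -175.8]
wrist_force: [-0.7, 0.0, -0.2]
opening: 0.0848
```

{"fn": "drive_tool", "kwargs": {
  "plan": [
    {"dx":-0.001,"dy":0,"dz":0,"roll":0,"hand":0.085},
    {"dx":-0.002,"dy":0,"dz":0,"roll":0,"hand":0.085},
    {"dx":-0.003,"dy":0,"dz":0,"roll":0,"hand":0.085},
    {"dx":-0.003,"dy":0,"dz":0,"roll":0,"hand":0.085}
  ]
}}

```text
time: 6.53
ee_pos: [0.5258, 0.0451, 0.2121]
tcp_rot: [180.0, -0.1, -175.8]
wrist_force: [-6.5, 0.5, 2.8]
opening: 0.0849
```

{"fn": "drive_tool", "kwargs": {
  "plan": [
    {"dx":-0.0005,"dy":0,"dz":0,"roll":0,"hand":0.085},
    {"dx":-0.001,"dy":0,"dz":0,"roll":0,"hand":0.085},
    {"dx":-0.001,"dy":0,"dz":0,"roll":0,"hand":0.085}
  ]
}}

```text
time: 6.78
ee_pos: [0.5262, 0.0451, 0.212]
tcp_rot: [180.0, -0.2, -175.8]
wrist_force: [-12.6, 0.6, 5.2]
opening: 0.0851
```

Run:
```python
from workcell import bot
import cv2,numpy as np
o=bot.get_obs();print(o["time"],o["ee_pos"],o["wrist_force"],o["torque"])
a=bot.camera("side")["frame"][165:285,250:370,::-1];c=bot.camera("top");np.savez("top1.npz",**c);b=c["frame"][200:290,235:355,::-1]
r=lambda i:cv2.resize(i,(400*1,int(400*i.shape[0]/i.shape[1])),interpolation=cv2.INTER_CUBIC)
a,b=r(a),r(b);b=cv2.copyMakeBorder(b,0,a.shape[0]-b.shape[0],0,0,0)
cv2.imwrite("pics/m3.png",np.hstack([a,b]))
```

```text
6.7833 [0.5261981  0.04510253 0.21201247] [-12.63742414   0.59603699   5.15691177] [ 0.01257342  2.25110733 -0.14313114]
```

View pics/m3.png

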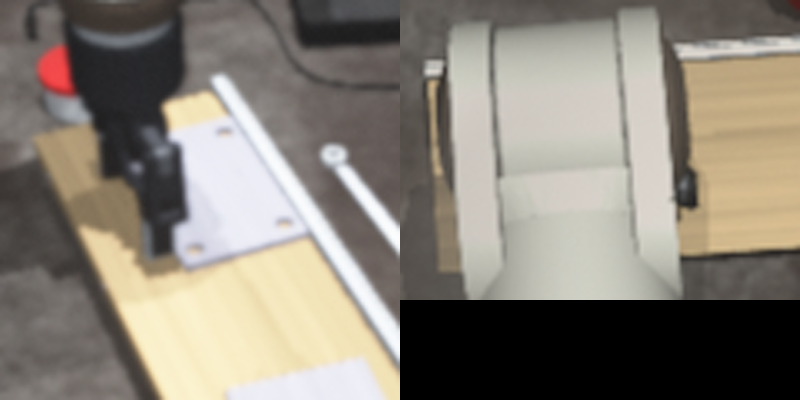

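The plate is against the fence (12 N at standstill). Now I back off, lift, close the hand and go to the free board at the plate's right end.

{"fn": "drive_tool", "kwargs": {
  "plan": [
    {"dx":0.008,"dy":0,"dz":0,"roll":0,"hand":0.085},
    {"dx":0.015,"dy":0,"dz":0,"roll":0,"hand":0.085},
    {"dx":0.015,"dy":0,"dz":-0.03,"roll":0,"hand":0.085},
    {"dx":0.015,"dy":0,"dz":-0.06,"roll":0,"hand":0.0},
    {"dx":0.0,"dy":-0.03,"dz":-0.06,"roll":0,"hand":0.0},
    {"dx":-0.02,"dy":-0.06,"dz":-0.06,"roll":0,"hand":0.0},
    {"dx":-0.04,"dy":-0.09,"dz":-0.06,"roll":0,"hand":0.0},
    {"dx":-0.0535,"dy":-0.11,"dz":-0.06,"roll":0,"hand":0.0},
    {"dx":-0.0535,"dy":-0.11,"dz":-0.06,"roll":0,"hand":0.0},
    {"dx":-0.0535,"dy":-0.11,"dz":-0.06,"roll":0,"hand":0.0},
    {"dx":-0.0535,"dy":-0.11,"dz":-0.06,"roll":0,"hand":0.0},
    {"dx":-0.0535,"dy":-0.11,"dz":-0.06,"roll":0,"hand":0.0},
    {"dx":-0.0535,"dy":-0.11,"dz":-0.06,"roll":0,"hand":0.0}
  ]
}}

```text
time: 7.97
ee_pos: [0.5883, -0.0599, 0.2725]
tcp_rot: [-180.0, 0.0, -175.7]
wrist_force: [1.1, 0.6, -0.0]
opening: -0.0003
```

Run:
```python
from workcell import bot
import cv2,numpy as np
o=bot.get_obs();print(o["time"],o["ee_pos"],o["wrist_force"],o["opening"])
c=bot.camera("side");np.savez("side4.npz",**c);a=c["frame"][165:285,250:370,::-1];c=bot.camera("top");np.savez("top4.npz",**c);b=c["frame"][200:290,225:355,::-1]
r=lambda i:cv2.resize(i,(400*1,int(400*i.shape[0]/i.shape[1])),interpolation=cv2.INTER_CUBIC)
a,b=r(a),r(b);b=cv2.copyMakeBorder(b,0,a.shape[0]-b.shape[0],0,0,0)
cv2.imwrite("pics/m4.png",np.hstack([a,b]))
```

```text
7.9667 [ 0.58830639 -0.05988748  0.2724685 ] [ 1.06529056  0.60045069 -0.03654531] -0.0002601898850388087
```

View pics/m4.png

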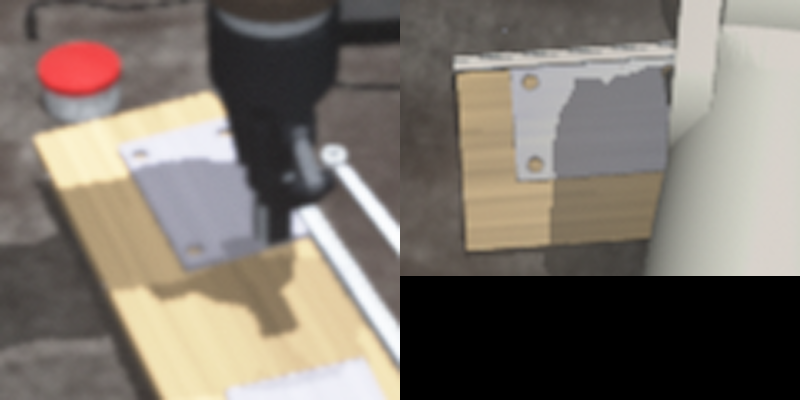

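Left: the plate lies along the fence and the closed hand hovers past its right end. Right: the plate's left edge runs from (512,70) to (517,181). I'll measure how far it has to go.

```bash
cat >> h.py <<'E'
o=np.array([.56829688,-.06747]);ex=np.array([.99733412,.07297015]);ey=np.array([-.07297015,.99733412])
f=lambda P:np.c_[(P[:,:2]-o)@ex,(P[:,:2]-o)@ey].round(4)
E
python3 - <<'E'
from h import *
c=np.load("top4.npz");s=400/130
g=lambda l:[(225+(u-400)/s,200+v/s) for u,v in l]
print("left end",f(world(c,g([(512,70),(517,181)]),.056)).tolist())
print("board left end",f(world(c,g([(458,72),(467,250)]),.05)).tolist())
c=np.load("side4.npz");g=lambda l:[(250+u*.3,165+v*.3) for u,v in l]
print("right end near top",f(world(c,g([(187,265),(120,148)]),.056)).tolist(),"board near-left",f(world(c,g([(35,137),(208,92)]),.05)).tolist())
print("tool",f(np.array([[.5883,-.0599]])))
E
```

```text
left end [[0.0657, 0.184], [-0.0226, 0.1857]]
board left end [[0.0684, 0.2274], [-0.0733, 0.2287]]
right end near top [[-0.0227, 0.0471], [-0.0229, 0.1825]] board near-left [[-0.0744, 0.2269], [0.0636, 0.2283]]
tool [[0.0205 0.0061]]
```

{"fn": "drive_tool", "kwargs": {
  "plan": [
    {"dx":0,"dy":0,"dz":0.025,"roll":0,"hand":0},
    {"dx":0,"dy":0,"dz":0.04,"roll":0,"hand":0},
    {"dx":0,"dy":0,"dz":0.0465,"roll":0,"hand":0},
    {"dx":0,"dy":0,"dz":0.0465,"roll":0,"hand":0},
    {"dx":0,"dy":0.005,"dz":0.0465,"roll":0,"hand":0},
    {"dx":0,"dy":0.01,"dz":0.0465,"roll":0,"hand":0},
    {"dx":0,"dy":0.014,"dz":0.0465,"roll":0,"hand":0},
    {"dx":0,"dy":0.017,"dz":0.0465,"roll":0,"hand":0},
    {"dx":0,"dy":0.019,"dz":0.0465,"roll":0,"hand":0},
    {"dx":0,"dy":0.021,"dz":0.0465,"roll":0,"hand":0},
    {"dx":0,"dy":0.023,"dz":0.0465,"roll":0,"hand":0},
    {"dx":0,"dy":0.025,"dz":0.0465,"roll":0,"hand":0},
    {"dx":0,"dy":0.027,"dz":0.0465,"roll":0,"hand":0},
    {"dx":0,"dy":0.03,"dz":0.0465,"roll":0,"hand":0},
    {"dx":0,"dy":0.033,"dz":0.0465,"roll":0,"hand":0},
    {"dx":0,"dy":0.036,"dz":0.0465,"roll":0,"hand":0},
    {"dx":0,"dy":0.039,"dz":0.0465,"roll":0,"hand":0},
    {"dx":0,"dy":0.042,"dz":0.0465,"roll":0,"hand":0},
    {"dx":0,"dy":0.045,"dz":0.0465,"roll":0,"hand":0}
  ]
}}

```text
time: 9.65
ee_pos: [0.5854, -0.0156, 0.2257]
tcp_rot: [-180.0, -0.0, -175.8]
wrist_force: [0.6, -1.0, 0.0]
opening: 0.0002
```

Run:
```python
from workcell import bot
import cv2,numpy as np
o=bot.get_obs();print(o["time"],o["ee_pos"],o["wrist_force"],o["opening"])
c=bot.camera("side");a=c["frame"][165:285,240:390,::-1]
cv2.imwrite("pics/m5.png",cv2.resize(a,None,fx=5,fy=5,interpolation=cv2.INTER_CUBIC));np.savez("side5.npz",**c)
```

```text
9.65 [ 0.58543148 -0.01557216  0.22569521] [ 0.59492524 -0.96083499  0.01123519] 0.00023318822032354416
```

View pics/m5.png

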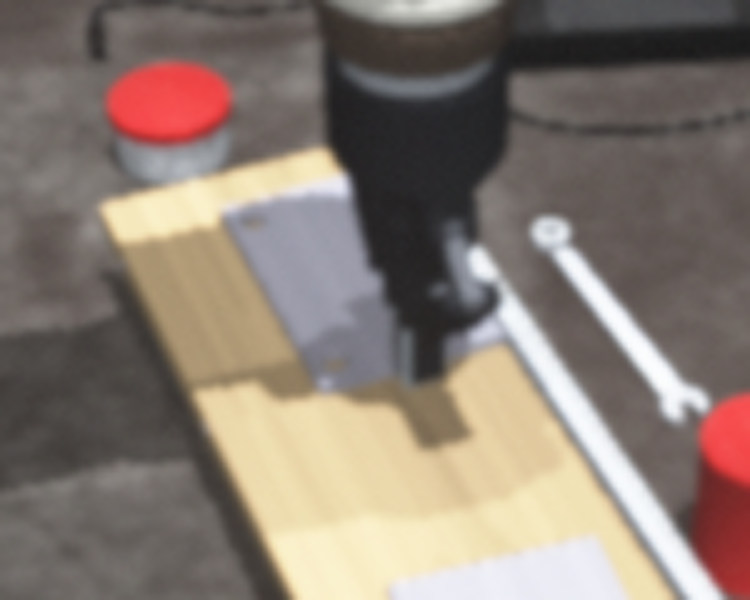

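The fingertips bear on the plate's right end; its near corners show at (322,388) and (222,212).

Run:
```python
from h import *
c=np.load("side5.npz")
g=lambda l:[(240+u/5,165+v/5) for u,v in l]
print(f(world(c,g([(322,386),(222,212)]),.056)).tolist(),"board",f(world(c,g([(100,205)]),.05)).tolist(),"tool",f(np.array([[.58543,-.01557]])))
```

```text
[[-0.0235, 0.0556], [-0.024, 0.1914]] board [[-0.0754, 0.2278]] tool [[0.0209 0.0505]]
```

{"fn": "drive_tool", "kwargs": {
  "plan": [
    {"dx":0,"dy":0.003,"dz":0,"roll":0,"hand":0},
    {"dx":0,"dy":0.006,"dz":0,"roll":0,"hand":0},
    {"dx":0,"dy":0.01,"dz":0,"roll":0,"hand":0},
    {"dx":0,"dy":0.014,"dz":0,"roll":0,"hand":0},
    {"dx":0,"dy":0.018,"dz":0,"roll":0,"hand":0},
    {"dx":0,"dy":0.022,"dz":0,"roll":0,"hand":0},
    {"dx":0,"dy":0.026,"dz":0,"roll":0,"hand":0},
    {"dx":0,"dy":0.03,"dz":0,"roll":0,"hand":0},
    {"dx":0,"dy":0.034,"dz":0,"roll":0,"hand":0},
    {"dx":0,"dy":0.038,"dz":0,"roll":0,"hand":0},
    {"dx":0,"dy":0.042,"dz":0,"roll":0,"hand":0},
    {"dx":0,"dy":0.046,"dz":0,"roll":0,"hand":0},
    {"dx":0,"dy":0.05,"dz":0,"roll":0,"hand":0},
    {"dx":0,"dy":0.054,"dz":0,"roll":0,"hand":0},
    {"dx":0,"dy":0.058,"dz":0,"roll":0,"hand":0},
    {"dx":0,"dy":0.061,"dz":0,"roll":0,"hand":0},
    {"dx":0,"dy":0.064,"dz":0,"roll":0,"hand":0},
    {"dx":0,"dy":0.066,"dz":0,"roll":0,"hand":0},
    {"dx":0,"dy":0.068,"dz":0,"roll":0,"hand":0},
    {"dx":0,"dy":0.068,"dz":0,"roll":0,"hand":0}
  ]
}}

```text
time: 11.37
ee_pos: [0.5805, 0.0524, 0.2257]
tcp_rot: [180.0, 0.0, -175.8]
wrist_force: [-0.1, 0.2, -0.3]
opening: -0.0001
```

Run:
```python
from workcell import bot
from h import *
o_=bot.get_obs();print(o_["time"],o_["ee_pos"],f(o_["ee_pos"][None]),o_["wrist_force"])
c=bot.camera("side");np.savez("side6.npz",**c);a=c["frame"][165:245,240:320,::-1];c=bot.camera("top");np.savez("top6.npz",**c);b=c["frame"][205:285,215:295,::-1]
r=lambda i:cv2.resize(i,(400,400),interpolation=cv2.INTER_CUBIC)
cv2.imwrite("pics/m6.png",np.hstack([r(a),r(b)]))
```

```text
11.3667 [0.58046318 0.05236147 0.22569873] [[0.0209 0.1186]] [-0.14036065  0.22644873 -0.34564597]
```

View pics/m6.png

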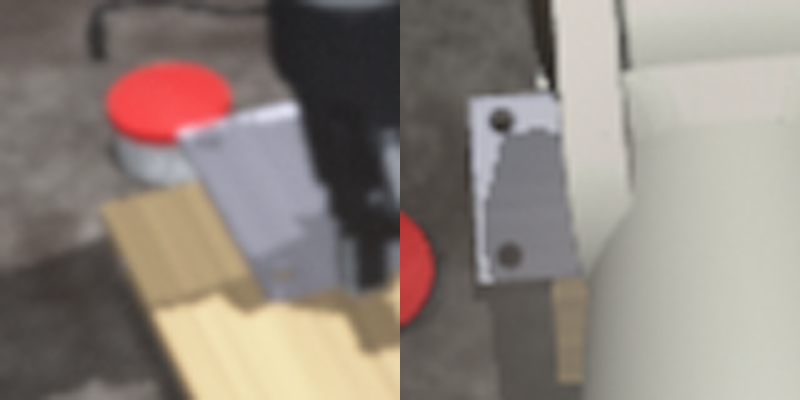

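The plate's left edge in the right view runs (469,98) to (480,284). The board's left edge runs (553,280) to (557,382), so the plate overhangs it.

Run:
```python
from h import *
c=np.load("top6.npz")
g=lambda l:[(215+(u-400)/5,205+v/5) for u,v in l]
print("plate left",f(world(c,g([(469,98),(480,284)]),.056)).tolist(),"board",f(world(c,g([(553,280),(557,382)]),.05)).tolist())
c=np.load("side6.npz");g=lambda l:[(240+u/5,165+v/5) for u,v in l]
print(f(world(c,g([(178,132),(300,102),(272,296)]),.056)).tolist(),"board",f(world(c,g([(100,205)]),.05)).tolist())
```

```text
plate left [[0.0671, 0.2633], [-0.024, 0.2631]] board [[-0.0241, 0.2286], [-0.0736, 0.2296]]
[[-0.0233, 0.2623], [0.0428, 0.2623], [-0.023, 0.1225]] board [[-0.0754, 0.2278]]
```

Overhang is 34 mm; 5.5 mm more is needed.

{"fn": "drive_tool", "kwargs": {
  "plan": [
    {"dx":0,"dy":0.0015,"dz":0,"roll":0,"hand":0},
    {"dx":0,"dy":0.003,"dz":0,"roll":0,"hand":0},
    {"dx":0,"dy":0.0045,"dz":0,"roll":0,"hand":0},
    {"dx":0,"dy":0.0055,"dz":0,"roll":0,"hand":0},
    {"dx":0,"dy":0.0055,"dz":0,"roll":0,"hand":0},
    {"dx":0,"dy":0.0055,"dz":0,"roll":0,"hand":0},
    {"dx":0,"dy":-0.005,"dz":0,"roll":0,"hand":0},
    {"dx":0,"dy":-0.015,"dz":0,"roll":0,"hand":0},
    {"dx":0,"dy":-0.015,"dz":-0.035,"roll":0,"hand":0},
    {"dx":0,"dy":-0.015,"dz":-0.07,"roll":0,"hand":0},
    {"dx":0.03,"dy":-0.03,"dz":-0.09,"roll":0,"hand":0},
    {"dx":0.06,"dy":-0.06,"dz":-0.09,"roll":0,"hand":0},
    {"dx":0.09,"dy":-0.09,"dz":-0.09,"roll":0,"hand":0},
    {"dx":0.11,"dy":-0.12,"dz":-0.09,"roll":0,"hand":0},
    {"dx":0.11,"dy":-0.15,"dz":-0.09,"roll":0,"hand":0},
    {"dx":0.11,"dy":-0.18,"dz":-0.09,"roll":0,"hand":0},
    {"dx":0.11,"dy":-0.21,"dz":-0.09,"roll":0,"hand":0},
    {"dx":0.11,"dy":-0.21,"dz":-0.09,"roll":0,"hand":0},
    {"dx":0.11,"dy":-0.21,"dz":-0.09,"roll":0,"hand":0}
  ]
}}

```text
time: 13.05
ee_pos: [0.4857, -0.1674, 0.3155]
tcp_rot: [180.0, -0.0, -176.0]
wrist_force: [0.0, -0.4, 1.0]
opening: -0.0005
```

Run:
```python
from workcell import bot
from h import *
o_=bot.get_obs();print(o_["time"],o_["ee_pos"],o_["wrist_force"])
c=bot.camera("top");np.savez("top7.npz",**c);b=c["frame"][200:290,220:340,::-1]
cv2.imwrite("pics/m7.png",cv2.resize(b,None,fx=6,fy=6,interpolation=cv2.INTER_CUBIC))
```

```text
13.05 [ 0.48567228 -0.16740718  0.31549666] [ 0.04701552 -0.42268383  0.95026118]
```

View pics/m7.png

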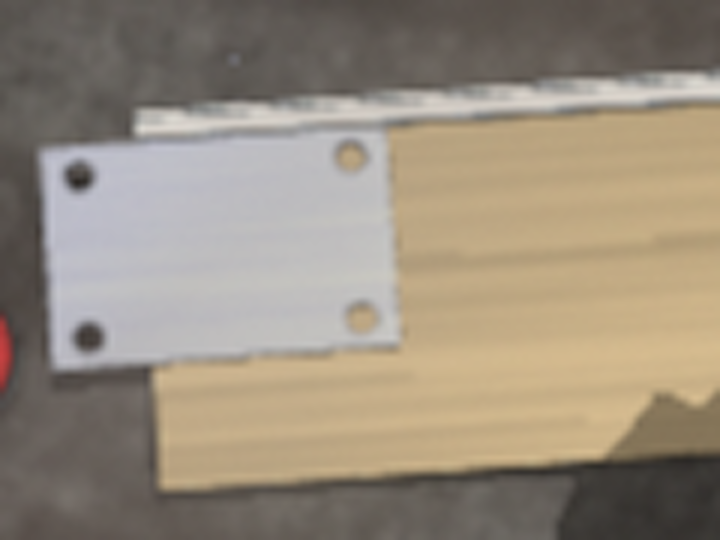

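The plate lies along the fence with its left end overhanging: corners (40,149), (386,126), (399,346), (53,371). The board end runs from (152,368) to (160,492).

Run:
```python
from h import *
c=np.load("top7.npz");g=lambda l:[(220+u/6,200+v/6) for u,v in l]
print("plate",f(world(c,g([(40,149),(386,126),(399,346),(53,371)]),.056)).tolist())
print("board end",f(world(c,g([(152,368),(160,492)]),.05)).tolist())
H=f(world(c,g([(79,176),(351,156),(362,318),(89,337)]),.056));print("holes",H.tolist())
w=world(c,g([(79,176),(351,156),(362,318),(89,337)]),.056)
for a,b in((1,0),(2,3)):
    d=(w[a]-w[b]);print("plate yaw",np.degrees(np.arctan2(d[0],-d[1])))
n=world(c,g([(160,492),(600,458)]),.05);d=n[1]-n[0];print("near edge yaw",np.degrees(np.arctan2(d[0],-d[1])))
n=world(c,g([(390,129),(720,104)]),.062);d=n[1]-n[0];print("fence yaw",np.degrees(np.arctan2(d[0],-d[1])))
# changes elsewhere
a=np.load("top0.npz")["frame"].astype(int);b=c["frame"].astype(int)
m=(abs(a-b).max(2)[205:265,362:415]);print("short diff",m.mean(),(m>40).sum())
```

```text
plate [[0.0669, 0.2685], [0.0659, 0.1281], [-0.0241, 0.129], [-0.0237, 0.2683]]
board end [[-0.0249, 0.2293], [-0.0751, 0.2291]]
holes [[0.0547, 0.2534], [0.0546, 0.1431], [-0.0116, 0.1431], [-0.0111, 0.2531]]
plate yaw 4.171319904239335
plate yaw 3.8948590578508164
near edge yaw 4.285718443598387
fence yaw 4.307695922206947
short diff 47.4377358490566 995
```

Overhang is 39 mm and the plate looks flush. One light two-finger nudge against the fence will make sure it is square.

{"fn": "drive_tool", "kwargs": {
  "plan": [
    {"dx":0,"dy":0.04,"dz":0,"roll":0,"hand":0.085},
    {"dx":0,"dy":0.08,"dz":0,"roll":0,"hand":0.085},
    {"dx":0,"dy":0.12,"dz":0,"roll":0,"hand":0.085},
    {"dx":0,"dy":0.16,"dz":0,"roll":0,"hand":0.085},
    {"dx":0,"dy":0.2,"dz":0,"roll":0,"hand":0.085},
    {"dx":0,"dy":0.24,"dz":0,"roll":0,"hand":0.085},
    {"dx":-0.02,"dy":0.27,"dz":0.02,"roll":0,"hand":0.085},
    {"dx":-0.03,"dy":0.279,"dz":0.05,"roll":0,"hand":0.085},
    {"dx":-0.03,"dy":0.279,"dz":0.08,"roll":0,"hand":0.085},
    {"dx":-0.03,"dy":0.279,"dz":0.098,"roll":0,"hand":0.085},
    {"dx":-0.03,"dy":0.279,"dz":0.1025,"roll":0,"hand":0.085},
    {"dx":-0.03,"dy":0.279,"dz":0.1025,"roll":0,"hand":0.085},
    {"dx":-0.036,"dy":0.279,"dz":0.1025,"roll":0,"hand":0.085},
    {"dx":-0.042,"dy":0.279,"dz":0.1025,"roll":0,"hand":0.085},
    {"dx":-0.047,"dy":0.279,"dz":0.1025,"roll":0,"hand":0.085},
    {"dx":-0.05,"dy":0.279,"dz":0.1025,"roll":0,"hand":0.085},
    {"dx":-0.052,"dy":0.279,"dz":0.1025,"roll":0,"hand":0.085},
    {"dx":-0.053,"dy":0.279,"dz":0.1025,"roll":0,"hand":0.085},
    {"dx":-0.053,"dy":0.279,"dz":0.1025,"roll":0,"hand":0.085}
  ]
}}

```text
time: 14.68
ee_pos: [0.5188, 0.1166, 0.2132]
tcp_rot: [180.0, -0.0, -175.8]
wrist_force: [-0.8, 0.4, -0.3]
opening: 0.0852
```

{"fn": "drive_tool", "kwargs": {
  "plan": [
    {"dx":-0.001,"dy":0,"dz":0,"roll":0,"hand":0.085},
    {"dx":-0.002,"dy":0,"dz":0,"roll":0,"hand":0.085},
    {"dx":-0.002,"dy":0,"dz":0,"roll":0,"hand":0.085}
  ]
}}

```text
time: 14.93
ee_pos: [0.5204, 0.1168, 0.2131]
tcp_rot: [-180.0, -0.0, -175.8]
wrist_force: [-1.6, 0.2, 0.6]
opening: 0.0846
```

{"fn": "drive_tool", "kwargs": {
  "plan": [
    {"dx":-0.0005,"dy":0,"dz":0,"roll":0,"hand":0.085},
    {"dx":-0.001,"dy":0,"dz":0,"roll":0,"hand":0.085},
    {"dx":-0.001,"dy":0,"dz":0,"roll":0,"hand":0.085}
  ]
}}

```text
time: 15.18
ee_pos: [0.5209, 0.1169, 0.213]
tcp_rot: [180.0, -0.1, -175.8]
wrist_force: [-6.8, 0.1, 2.6]
opening: 0.0847
```

{"fn": "drive_tool", "kwargs": {
  "plan": [
    {"dx":0.01,"dy":0,"dz":0,"roll":0,"hand":0.085},
    {"dx":0.025,"dy":0,"dz":0,"roll":0,"hand":0.085},
    {"dx":0.025,"dy":0,"dz":-0.03,"roll":0,"hand":0.085},
    {"dx":0.025,"dy":0,"dz":-0.06,"roll":0,"hand":0.085},
    {"dx":0.025,"dy":0,"dz":-0.1,"roll":0,"hand":0.085},
    {"dx":0.06,"dy":0.0,"dz":-0.12,"roll":0,"hand":0.085},
    {"dx":0.1,"dy":0.0,"dz":-0.13,"roll":0,"hand":0.085},
    {"dx":0.14,"dy":0.0,"dz":-0.14,"roll":0,"hand":0.085},
    {"dx":0.17,"dy":0.03,"dz":-0.15,"roll":0,"hand":0.085},
    {"dx":0.19,"dy":0.065,"dz":-0.15,"roll":0,"hand":0.085},
    {"dx":0.19,"dy":0.1,"dz":-0.15,"roll":0,"hand":0.085},
    {"dx":0.19,"dy":0.14,"dz":-0.15,"roll":0,"hand":0.085},
    {"dx":0.19,"dy":0.18,"dz":-0.15,"roll":0,"hand":0.085},
    {"dx":0.19,"dy":0.2,"dz":-0.15,"roll":0,"hand":0.085},
    {"dx":0.19,"dy":0.2,"dz":-0.15,"roll":0,"hand":0.085}
  ]
}}

```text
time: 16.43
ee_pos: [0.3165, 0.3054, 0.3627]
tcp_rot: [180.0, 0.0, -175.6]
wrist_force: [0.8, -0.3, -0.4]
opening: 0.0853
```

Run:
```python
from workcell import bot
from h import *
o_=bot.get_obs();print(o_["time"],o_["ee_pos"],o_["wrist_force"])
c=bot.camera("top");np.savez("top8.npz",**c);b=c["frame"][160:290,190:450,::-1]
cv2.imwrite("pics/m8.png",cv2.resize(b,None,fx=3,fy=3,interpolation=cv2.INTER_CUBIC))
a=np.load("top0.npz")["frame"].astype(int);m=abs(a-c["frame"]).max(2)
for n,(u,v,r) in dict(short=(388,240,26),tin=(208,259,16),block=(480,235,22),red=(361,188,16),bottle=(407,186,14),spanner=(295,192,30)).items():
    q=m[v-r:v+r,u-r:u+r] if n!="spanner" else m[182:202,262:328];print(n,q.mean().round(2),(q>40).sum())
```

```text
16.4333 [0.31654686 0.30539298 0.36266803] [ 0.78814219 -0.31947375 -0.37109533]
short 2.95 0
tin 3.12 0
block 1.9 0
red 2.23 0
bottle 2.71 0
spanner 2.11 0
```

View pics/m8.png

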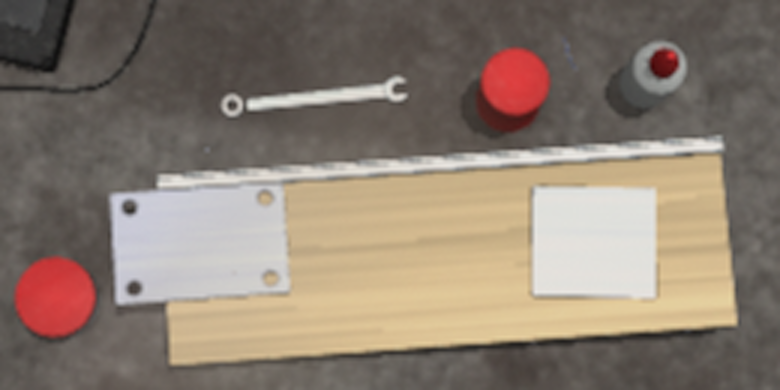

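The plate is flush with the overhang kept, left edge (110,193) to (118,305). The bystanders are unchanged by pixel difference. Last check against the earlier frame, then hand in.

Run:
```python
from workcell import bot
from h import *
a,c=np.load("top7.npz"),np.load("top8.npz")
G=lambda k:cv2.cvtColor(k["frame"][215:268,222:292],cv2.COLOR_RGB2GRAY).astype(np.float32)
print("px shift",cv2.phaseCorrelate(G(a),G(c)))
g=lambda l:[(190+u/3,160+v/3) for u,v in l]
P=f(world(c,g([(110,193),(118,305)]),.056));print(P.tolist(),"overhang",P[:,1]-.2293)
bot.job_done()
```

```text
px shift ((-0.053743290901515195, -0.1820864439008325), 1.0289937785132923)
[[0.0681, 0.2684], [-0.0234, 0.267]] overhang [0.0391 0.0377]
the job is handed in; nothing more can be done
```

The long plate with the corner holes now lies against the fence, and its left end sticks out about 39 mm past the left end of the ledge. I handed the job in after about 16 s on the robot's clock.

- **What I did:** With the hand open, two fingertips pushed the plate back to the fence. With the hand closed, I pushed it along the ledge to the left end. A light two-finger nudge against the fence squared it at the end, and the arm then retreated clear. The plate was only pushed, never lifted. The highest wrist force I read was about 14 N.
- **Overhang:** The closer crop gave 39 mm. The coarser final picture gave 38 to 39 mm, and the plate had moved less than 0.2 pixel (well under 1 mm) between the two.
- **Squareness:** The plate measured 3.9 to 4.2 degrees of turn and the ledge 4.2 to 4.3 degrees. That small difference is within the picture's measuring error, and I took it before the last nudge. The nudge met firm resistance at the depth expected for a plate flush with the fence.
- **Everything else:** The short plate, both tins, the bottle, the spanner and the terminal block show no change in the top view.
- **A check that disagreed:** The tip distance given (`bot.tips_ahead`, 173 mm) holds only with the hand shut. With it open I felt the board at 160 mm, touching it with about 6 N, and used that height for the open-hand pushes.

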